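Reset the tripped relay with the stylus and shut the control box

TASK

One of the two relays in the open control box has tripped: take the red stylus from its stand and with its tip press the recessed blue reset button fully in, holding it there for half a second, without pressing the green one. Hang the stylus back in the slot of its stand and push the box's door shut until it clicks home on its catch. Leave the door open until the button has been reset, and don't drop the stylus or shift the other things on the bench.

Things in the scene. Friction and masses are not known exactly. Their poses are not given: they have to be found in the camera images.
- stylus: Stylus tool hanging upright in the stand: red square handle 16 x 16 mm, 48 mm tall, its faces square to the stylus's x and y; below it a black round guard, 34 mm across and 5 mm thick; below that a steel shaft 7 mm across and 75 mm long. Origin: centre of the guard's underside, z up along the shaft away from the tip; the handle spans z = 5 to 53 mm. 60 g or so.
- stylus_tip (a point): The stylus's tip, 75 mm below the origin of the stylus on its axis.
- stand: Fixed stylus stand: a wooden plate 70 x 70 mm, 8 mm thick, its top 100 mm above the bench, on two dark steel side walls (outer faces 66 mm apart, along x) and a steel foot 80 x 80 x 8 mm. A slot 18 mm wide runs along the plate's middle from the open front edge (stand -x) to 10 mm past its centre. Origin: centre of the foot's underside, z up. Place and yaw vary.
- stand_seat (a point): Centre of the stand's top face, 100 mm above the stand's origin: where the centre of the stylus's guard underside rests.
- enclosure: Fixed grey control box lying on its back, open side up: 260 (x) x 180 (y) x 110 mm tall, walls 4 mm. Origin: centre of its underside, z up. The door is hinged along its +y rim. Place and yaw vary.
- blue_relay: Relay with the blue button, fixed in the box: 45 (x) x 70 (y) x 79 mm tall, black with a grey face, a blue square frame round the button's recess and an orange flag (tripped). Origin: centre of its underside, 8 mm above the bench; axes parallel to the box's. It may stand in either of two places, 100 mm apart along the box's x.
- blue_button (a joint): Blue button's travel in m: 0 out, 0.004 fully in; sprung, about 1.3 N to start and 4 N fully in; it springs out again.
- blue_top (a point): Centre of the blue button's face (13 mm across), which lies 6 mm below the relay's face at the bottom of a square recess 14 x 14 mm; it is pressed straight down.
- green_relay: The other relay, like the first but with a green frame and button and no orange flag; in the other of the two places.
- green_button (a joint): Green button's travel in m: 0 out, 0.004 fully in. Not to be pressed.
- green_top (a point): Centre of the green button's face, likewise recessed.
- door (a joint): Angle of the box's door in rad: 0 shut, 1.57 standing upright, more when leaning outwards, stop at 1.95. A stiff hinge keeps it where it is left. A sprung catch in the middle of the free edge resists from about 0.09 rad, passes over centre at about 0.045 rad and then pulls the door home to 0; about 5 N down near the free edge pushes it home.
- door_hinge (a point): Middle of the door's hinge line, 110 mm above the box's underside and 90 mm to +y of its centre; the line runs along the box's x. The door is a grey panel 260 mm (along the hinge) x 180 mm, 10 mm thick, with a yellow patch on its outer face; inner face through the hinge line, outer face 10 mm beyond it (up when shut).
- door_edge (a point): Middle of the door's free edge, on the outer face, 180 mm from the hinge line.
- can: Bystander: aluminium spray can with an orange band, 60 mm across, 200 mm tall, standing beside the stand. Origin: centre of its underside.
- tape: Bystander: roll of blue tape lying flat beside the stand, 68 mm across, 24 mm tall. Origin: centre of its underside.
- breaker: Bystander: white circuit breaker with red levers, 70 x 54 x 85 mm tall, on the robot's side of the box. Origin: centre of its underside.
- contactor: Bystander: blue and black contactor, 75 x 90 x 80 mm tall, on the box's -y side. Origin: centre of its underside.
- screwdriver: Bystander: screwdriver with a black handle, 190 mm long, lying on the hinge side of the box, about 30 mm tall.
- pen: Bystander: orange pen, 140 mm long, 12 mm across, lying on the robot's side of the stand.
- jar: Bystander: amber glass jar, 72 mm across, 110 mm tall, near the box's hinge side on the robot's side. Origin: centre of its underside.

How it is judged:
By the outcome, as a careful person would: the job done as asked, in the order asked, and still so for the second after the job is handed in, with the robot touching nothing.
It also fails if it takes over 69 s, if anything falls off the work surface, if the arm or the gripper's body presses on something with over 40 N, if the wrist force passes 120 N, or if a joint passes its speed limit or range.

ROBOT

A 6-joint arm with a two-finger parallel gripper is mounted at the origin on the work surface. World frame = base frame: x ahead of the robot, y to its left, z up, the work surface at z = 0. Lengths are in m, angles in rad, forces in N, time in s.
With the tool pointing down it reaches from about 0.325 to 0.9 m from the base axis. Payload 6.1 kg.
Tool frame: the origin (TCP) lies at the very end of the fingers, on their centre line; the grasp point (between the pads) lies 19 mm behind it; z points along the fingers, y is the line along which they close (so a half turn about z gives the same grasp; the last joint's range is limited). The gripper opens to 87 mm and grips with 3 to 60 N. Pads are 19 mm wide; open, the fingers measure 117 mm over their backs; the gripper's body (75 mm by 190 mm) begins 51 mm behind the grasp point.
Start: joints at [1.133, 0.22, 1.526, -0, 1.395, -0.126], TCP at [0.192, 0.595, 0.223] pointing down, gripper open.
Joint ranges: [-2.98, 2.98], [-0.91, 2.08], [0.09, 2.57], [-1.24, 4.39], [0.2, 2.65], [-2.68, 2.68]. Speed limits (rad/s): [2.57, 2.57, 3.01, 3.14, 3.14, 3.14].

INTERFACE

Orientations are given as a unit quaternion [w, x, y, z].
In Python, from cell import get_state, cams, order, cut_out, pinpoint gives the robot as it stands.
- The arm moves only by the tool play_rows, never from a script. Its argument "moves" is a list of rows, each an object of numbers: "dx", "dy", "dz": the shift along the tool's x, y, z each as a share of 3 cm, from -1 to 1; "yaw": the turn about the tool's z as a share of 4 degrees, from -1 to 1; "claw": the opening, from 0 (shut) to 1 (fully open). A call has 1 to 20 rows; each row shifts and turns the commanded pose from where the row before left it, along the tool's axes as they then stand; what a row does not reach is not made up. A row lasts 1/12 s, in which the tool goes at most 41.7 mm and 7.16 degrees, less where a joint would pass 70% of its speed; a pose out of reach is approached as far as the arm can. A call with a number of a shift or a turn outside -1 to 1 is refused whole. A call with a gripper value outside its range is refused whole. The fingers move at their own pace and stop on an object; the grip force is fixed at half the most. Time passes only in rows, so rows that do not move let the fingers close. It gives the time, the measured TCP pose, the force, the opening and the grip force at its end, in the units of the state.
- get_state(): the state, without advancing time (a new reading comes with each control period).
- cams.camera(name): name is "scene" or "top"; returns (picture, depth): 420x560x3 uint8, red, green, blue; 420x560 float32, m along the optical axis (not along the pixel's ray), 0 where there is no reading.
- cams.calibration(name): a dict with "camera_matrix" (3x3 intrinsics, pixels), "rvec" (rotation vector, rad) and "tvec" (3), from world to camera coordinates, as OpenCV has them. Camera axes: x right, y down, z forward; pixel columns grow to the right and rows downward; lengths in m; the calibration is good to about 2 mm. A picture is of the moment at which its call begins. calibration takes no time and is no camera call.
- order.close_job(): hands the job in; it is judged then, once.
Trained networks look in the newest picture that a camera, given by its name, has taken for a name from the list of things; names that differ only in an ending like _2 or _b are one class to them, and where a whole thing is asked for, a point or a joint stands for the part that bears it (a point fixed in the world has none). Each returns a list of dicts, best first, with "conf" (0 to 1); they miss things now and then, are a little off and sometimes report something else, mostly with a low value. They report only what shows in the picture. A call takes as long as a camera call.
- cut_out(camera, query): "region" (420x560 bool, what is visible of it).
- pinpoint(camera, query): "position" ([x, y, z] in m, in world coordinates, good to about 4 mm: a listed point, or the origin of a listed thing).
The state is a dict: "clock": time; "joints": joint angles; "joint_velocities": joint speeds; "effort": joint torques, N m; "ee_pos": TCP position; "eef_rot": TCP orientation; "force": force on the tool from outside, world axes, zero at the start; "ft_torque": the same for the moment, N m; "grip_width": opening from 0.0 (shut) to 1.0 (fully open); "grasp_force": force on a finger pad.
Only numpy, scipy, OpenCV 4.12 (cv2) and the standard library are available. Lean on these libraries where they do the work, as an engineer would, in place of code of your own. Each camera call takes 0.05 s, during which the arm holds its last target. There are 200 camera calls.

## Working session

There is one attempt and no reset: what is moved stays moved. The work goes in short steps, Python scripts to look and compute and a tool call to move; the robot and the scene stay as the last step left them, time stands still between calls to the robot, and variables do not carry over. Pictures are saved under pics/ and viewed, at most 10 in all, crops included, and the job is handed in when it is done.

Besides the shell and the picture viewer there is one more tool, called after "Request:" as a command line: name --argument value ..., lists and objects as JSON in quotes. play_rows: Moves the arm, as the interface text tells. Shift numbers are shares of 3 cm and turn numbers shares of 4 degrees, none past 1 either way. Its arguments: {"type":"object","properties":{"moves":{"type":"array"}},"required":["moves"]}

```bash
ls; mkdir -p pics
cat > h.py <<'E'
import numpy as np, cv2
from cell import get_state, cams, order, cut_out, pinpoint
def cal(n):
    c=cams.calibration(n); K=np.array(c["camera_matrix"]); R=cv2.Rodrigues(np.array(c["rvec"],float))[0]; return K,R,np.array(c["tvec"],float).ravel()
def cloud(n,depth):
    K,R,t=cal(n); v,u=np.mgrid[:420,:560]
    p=np.stack([(u-K[0,2])/K[0,0]*depth,(v-K[1,2])/K[1,1]*depth,depth],-1)
    return (p-t)@R
def save(n,f,crop=None,s=1):
    im,d=cams.camera(n); np.savez('pics/'+f+'.npz',im=im,d=d)
    a=im if crop is None else im[crop[0]:crop[1],crop[2]:crop[3]]
    cv2.imwrite('pics/'+f+'.png',cv2.resize(a[:,:,::-1],None,fx=s,fy=s)); return im,d
E
python3 - <<'E'
from h import *
np.set_printoptions(precision=4,suppress=True)
ims=[save(n,n+'0')[0] for n in('scene','top')]
cv2.imwrite('pics/both.png',cv2.resize(np.vstack(ims)[:,:,::-1],(800,1200))[:600])
for n in('scene','top'):
    for q in ['stylus','stylus_tip','stand','stand_seat','enclosure','blue_top','green_top','blue_relay','green_relay','door_hinge','door_edge','can','tape','breaker','contactor','jar','screwdriver','pen']:
        r=pinpoint(n,q)
        print(n,q,[(np.array(x['position']),round(x['conf'],2)) for x in r[:2]])
s=get_state();print(s['clock'],s['ee_pos'],s['eef_rot'],s['grip_width'],s['force'])
E
```

```text
pics
scene stylus [(array([ 0.5068, -0.316 ,  0.1005]), 0.79)]
scene stylus_tip []
scene stand [(array([ 0.5042, -0.3109, -0.0034]), 0.63)]
scene stand_seat [(array([ 0.5082, -0.3117,  0.0982]), 0.88), (array([0.5351, 0.1836, 0.1117]), 0.45)]
scene enclosure [(array([ 0.5609,  0.099 , -0.0044]), 0.92), (array([ 0.6551, -0.0524,  0.001 ]), 0.28)]
scene blue_top [(array([ 0.6531, -0.0531,  0.0008]), 0.32), (array([ 0.4604, -0.392 , -0.0003]), 0.31)]
scene green_top []
scene blue_relay [(array([0.6092, 0.0998, 0.0106]), 0.74)]
scene green_relay [(array([0.5155, 0.0739, 0.0061]), 0.93)]
scene door_hinge [(array([0.537 , 0.1803, 0.1108]), 0.6)]
scene door_edge [(array([ 0.3313,  0.2655, -0.0006]), 0.73), (array([0.5277, 0.205 , 0.2895]), 0.58)]
scene can [(array([ 0.5936, -0.3587, -0.0026]), 0.87)]
scene tape [(array([ 0.4659, -0.3913, -0.004 ]), 0.78)]
scene breaker [(array([ 0.3793,  0.0414, -0.0001]), 0.93)]
scene contactor [(array([ 0.6521, -0.0544, -0.0004]), 0.97)]
scene jar [(array([0.6084, 0.1038, 0.0105]), 0.71), (array([ 0.3314,  0.2682, -0.0006]), 0.6)]
scene screwdriver [(arra
[... 849 characters left out ...]
p can [(array([ 0.5903, -0.3619, -0.0028]), 0.66)]
top tape [(array([ 0.4647, -0.3951, -0.0025]), 0.72), (array([0.5615, 0.0957, 0.0007]), 0.31)]
top breaker [(array([ 0.3786,  0.0373, -0.0007]), 0.82)]
top contactor [(array([ 0.6545, -0.055 ,  0.0044]), 0.92), (array([0.5348, 0.1834, 0.1071]), 0.73)]
top jar [(array([0.5165, 0.0759, 0.0052]), 0.29), (array([0.5333, 0.308 , 0.001 ]), 0.2)]
top screwdriver [(array([ 0.6514, -0.0561,  0.0045]), 0.34), (array([ 0.5866, -0.3623,  0.003 ]), 0.17)]
top pen [(array([ 0.3752, -0.2341,  0.0027]), 0.73), (array([ 0.4675, -0.3958, -0.0041]), 0.55)]
1.9 [0.1917 0.5949 0.2225] [ 0.      0.1553  0.9879 -0.    ] 1.0015731540209165 [-0.2481  0.5631  0.8725]
```

View pics/scene0.png

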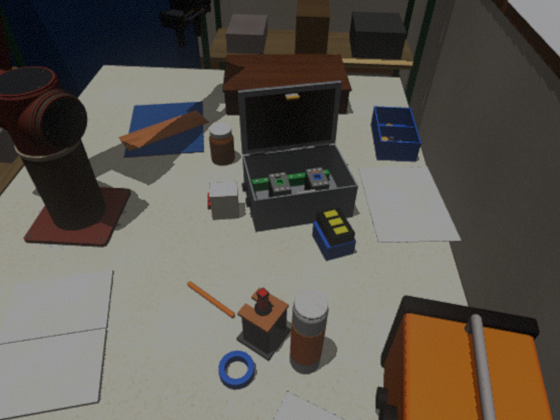

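View pics/top0.png

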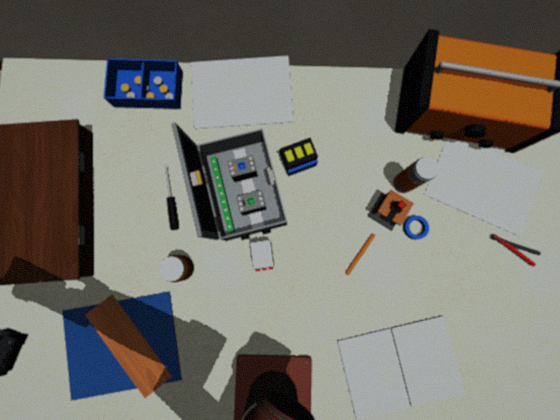

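Run:
```python
from h import *
np.set_printoptions(precision=4,suppress=True)
S=np.load('pics/scene0.npz');T=np.load('pics/top0.npz')
c=lambda im,r,cc,h=50,w=67:cv2.resize(im[r-h//2:r-h//2+h,cc-w//2:cc-w//2+w],(400,300),interpolation=cv2.INTER_CUBIC)
m=np.vstack([np.hstack([c(T['im'],207,393),c(T['im'],185,245,64,85)]),np.hstack([c(S['im'],318,265,70,93),c(S['im'],181,300)])])
cv2.imwrite('pics/m1.png',np.clip(m[:,:,::-1]*1.6,0,255))
def ray(n,px,z):
    K,R,t=cal(n); d=R.T@np.linalg.solve(K,[px[0],px[1],1]); C=-R.T@t; return C+d*(z-C[2])/d[2]
for n,D in(('scene',S),('top',T)):
    im=D['im'].astype(int); hsv=cv2.cvtColor(D['im'],cv2.COLOR_RGB2HSV); P=cloud(n,D['d'])
    print(n,'cam',-cal(n)[1].T@cal(n)[2])
    xy=P[...,:2]
    def loc(mask,name,z):
        k,l,s,ce=cv2.connectedComponentsWithStats(mask.astype(np.uint8))
        for i in range(1,k):
            if s[i,4]>3: print(name,s[i],ce[i],'at z',ray(n,ce[i],z),'depth',np.median(P[l==i],0))
    box=(abs(xy[...,0]-.565)<.12)&(abs(xy[...,1]-.095)<.1)
    loc(box&(hsv[...,0]>105)&(hsv[...,0]<130)&(hsv[...,1]>110)&(P[...,2]>.06),'blue',.086)
    loc(box&(hsv[...,0]>45)&(hsv[...,0]<85)&(hsv[...,1]>110)&(P[...,2]>.06),'green',.086)
    st=(abs(xy[...,0]-.508)<.07)&(abs(xy[...,1]+.313)<.07)
    loc(st&((hsv[...,0]<5)|(hsv[...,0]>172))&(hsv[...,1]>130)&(P[...,2]>.11),'red',.153)
    w=st&(abs(P[...,2]-.1)<.006)
    pts=P[w][:,:2].astype(np.float32); print('plate',len(pts),cv2.minAreaRect(pts),'z',np.median(P[w][:,2]))
    tp=st&(abs(P[...,2]-.153)<.006); 
    if tp.sum(): print('top of handle',P[tp].mean(0),tp.sum())
```

```text
scene cam [ 0.5554 -0.758   0.7992]
blue [312 174  10   6  45] [316.5778 176.3333] at z [0.6106 0.1025 0.086 ] depth [0.6096 0.1058 0.0856]
green [305 173   1   4   4] [305.  174.5] at z [0.5803 0.1076 0.086 ] depth [0.5808 0.1218 0.074 ]
green [268 178   1   5   5] [268. 180.] at z [0.4856 0.0781 0.086 ] depth [0.484  0.0978 0.0684]
green [275 179   9   6  33] [279.3636 181.4848] at z [0.5151 0.0745 0.086 ] depth [0.5144 0.0786 0.0856]
red [257 289  11   8  57] [262.3158 292.3684] at z [ 0.5067 -0.3127  0.153 ] depth [ 0.5067 -0.3118  0.1524]
plate 989 ((0.5303276777267456, -0.3258654773235321), (0.07228308171033859, 0.1255985051393509), 60.19386672973633) z 0.09953930535639928
top of handle [ 0.5173 -0.325   0.1519] 105
top cam [ 0.3666 -0.0171  1.1217]
blue [237 161   9   9  66] [241.1667 165.2121] at z [0.6145 0.1017 0.086 ] depth [0.6151 0.1022 0.0853]
green [198 186   4   2   4] [199.5  186.75] at z [0.5524 0.211  0.086 ] depth [0.5329 0.1867 0.1969]
green [246 197   9   9  61] [250.1311 200.7377] at z [0.518  0.0738 0.086 ] depth [0.5182 0.0742 0.0844]
red [393 201  13   9  61] [399.3443 205.3115] at z [ 0.5066 -0.3055  0.153 ] depth [ 0.5076 -0.3071  0.1506]
plate 581 ((0.5265753269195557, -0.3214280903339386), (0.07091036438941956, 0.11305931955575943), 59.47207260131836) z 0.0994979672849947
top of handle [ 0.5265 -0.3214  0.152 ] 72[ WARN:0@0.342] global loadsave.cpp:1063 imwrite_ Unsupported depth image for selected encoder is fallbacked to CV_8U.
```

View pics/m1.png

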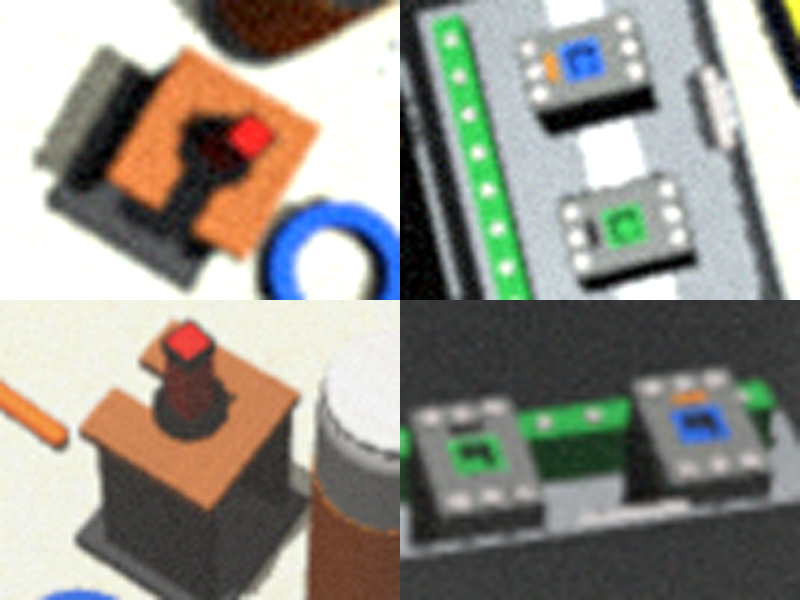

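Run:
```python
from h import *
np.set_printoptions(precision=4,suppress=True)
for n in('scene','top'):
    D=np.load(f'pics/{n}0.npz'); P=cloud(n,D['d']); h=cv2.cvtColor(D['im'],cv2.COLOR_RGB2HSV)
    st=np.hypot(P[...,0]-.508,P[...,1]+.313)<.06
    m=st&(abs(P[...,2]-.0995)<.006)&(h[...,0]>5)&(h[...,0]<20)&(h[...,1]>90)
    print(n,'plate',m.sum(),cv2.minAreaRect(P[m][:,:2].astype(np.float32)))
    m=st&(P[...,2]>.147)&(P[...,2]<.16)&(P[...,0]<.53)&((h[...,0]<6)|(h[...,0]>170))
    print('handle top',m.sum(),P[m].mean(0),cv2.minAreaRect(P[m][:,:2].astype(np.float32)))
    b=(abs(P[...,2]-.11)<.006)&(abs(P[...,0]-.56)<.2)&(abs(P[...,1]-.097)<.16)
    print('rim',b.sum(),cv2.minAreaRect(P[b][:,:2].astype(np.float32)))
    d=(P[...,2]>.14)&(abs(P[...,0]-.56)<.2)&(abs(P[...,1]-.2)<.06); q=P[d]
    print('door',len(q), 'zmax',np.percentile(q[:,2],99),np.linalg.svd(q-q.mean(0),full_matrices=False)[2][2],q.mean(0))
```

```text
scene plate 838 ((0.5070149898529053, -0.31234633922576904), (0.0721675306558609, 0.0702744722366333), 59.59152603149414)
handle top 67 [ 0.5065 -0.3128  0.1522] ((0.506343424320221, -0.3128717243671417), (0.016618726775050163, 0.016087956726551056), 43.81206512451172)
rim 882 ((0.5357509255409241, 0.148589089512825), (0.27681437134742737, 0.30311524868011475), 16.331140518188477)
door 5410 zmax 0.2898522106225828 [ 0.2767 -0.9596  0.0516] [0.53   0.1865 0.2204]
top plate 521 ((0.5084649920463562, -0.3106498122215271), (0.0709279477596283, 0.07054200023412704), 59.79060745239258)
handle top 42 [ 0.5085 -0.3095  0.1515] ((0.5090944170951843, -0.3093845546245575), (0.013672138564288616, 0.018167415633797646), 45.251216888427734)
rim 652 ((0.537214457988739, 0.1522347629070282), (0.27764877676963806, 0.300457626581192), 16.72696876525879)
door 2054 zmax 0.29214952149702883 [-0.2763  0.9587 -0.0668] [0.5291 0.1888 0.2429]
```

Run:
```python
from h import *
def ray(n,px,z):
    K,R,t=cal(n); d=R.T@np.linalg.solve(K,[px[0],px[1],1]); C=-R.T@t; return (C+d*(z-C[2])/d[2])[:2]
for n,(r0,c0,h,w) in(('scene',(275,245,30,40)),('top',(192,385,24,32))):
    im=np.load(f'pics/{n}0.npz')['im'].astype(np.float32)[r0:r0+h,c0:c0+w]
    k=10; up=cv2.resize(im,None,fx=k,fy=k,interpolation=cv2.INTER_CUBIC)
    red=up[...,0]-np.maximum(up[...,1],up[...,2]); print(n,red.max())
    for f in(.5,.6,.7):
        cs=cv2.findContours((red>f*red.max()).astype(np.uint8),0,2)[0]; c=max(cs,key=cv2.contourArea).reshape(-1,2)
        W=np.array([ray(n,((p[0]+.5)/k-.5+c0,(p[1]+.5)/k-.5+r0),.153) for p in c],np.float32)
        print(f,cv2.minAreaRect(W))
```

```text
scene 114.767136
0.5 ((0.5063799619674683, -0.3121071457862854), (0.014414153061807156, 0.015168625861406326), 44.296470642089844)
0.6 ((0.5065276622772217, -0.3121262490749359), (0.013730203732848167, 0.014416612684726715), 44.852230072021484)
0.7 ((0.5065315365791321, -0.3121775686740875), (0.0131899518892169, 0.013499436900019646), 44.318336486816406)
top 145.63095
0.5 ((0.5099053382873535, -0.31169283390045166), (0.014817100949585438, 0.01654696650803089), 45.52265167236328)
0.6 ((0.509721577167511, -0.3113921284675598), (0.013595854863524437, 0.015071326866745949), 45.52677536010742)
0.7 ((0.5097779631614685, -0.3113270699977875), (0.012374771758913994, 0.013613777235150337), 45.53150939941406)
```

Request:
play_rows --moves '[{"dz": -0.8, "yaw": 0.97, "claw": 1}, {"dz": -0.8, "yaw": 0.97, "claw": 1}, {"dz": -0.8, "yaw": 0.97, "claw": 1}, {"dz": -0.8, "yaw": 0.97, "claw": 1}, {"yaw": 0.97, "claw": 1}, {"yaw": 0.97, "claw": 1}, {"yaw": 0.97, "claw": 1}, {"dx": -0.9, "dy": -0.435, "claw": 1}, {"dx": -0.9, "dy": -0.435, "claw": 1}, {"dx": -0.9, "dy": -0.435, "claw": 1}, {"dx": -0.9, "dy": -0.435, "claw": 1}, {"dx": -0.9, "dy": -0.435, "claw": 1}, {"dx": -0.9, "dy": -0.435, "claw": 1}, {"dx": -0.9, "dy": -0.435, "claw": 1}, {"dx": -0.9, "dy": -0.435, "claw": 1}]'

```text
invalid input
```

Request:
play_rows --moves '[{"dx": 0, "dy": 0, "dz": -0.8, "yaw": 0.97, "claw": 1}, {"dx": 0, "dy": 0, "dz": -0.8, "yaw": 0.97, "claw": 1}, {"dx": 0, "dy": 0, "dz": -0.8, "yaw": 0.97, "claw": 1}, {"dx": 0, "dy": 0, "dz": -0.8, "yaw": 0.97, "claw": 1}, {"dx": 0, "dy": 0, "dz": 0, "yaw": 0.97, "claw": 1}, {"dx": 0, "dy": 0, "dz": 0, "yaw": 0.97, "claw": 1}, {"dx": 0, "dy": 0, "dz": 0, "yaw": 0.97, "claw": 1}, {"dx": -0.9, "dy": -0.435, "dz": 0, "yaw": 0, "claw": 1}, {"dx": -0.9, "dy": -0.435, "dz": 0, "yaw": 0, "claw": 1}, {"dx": -0.9, "dy": -0.435, "dz": 0, "yaw": 0, "claw": 1}, {"dx": -0.9, "dy": -0.435, "dz": 0, "yaw": 0, "claw": 1}]'

```text
clock: 2.82
ee_pos: [0.2313, 0.4804, 0.3183]
eef_rot: [0.0, 0.383, 0.924, -0.0]
force: [0.0, -0.4, -0.0]
grip_width: 0.995
grasp_force: 0.0
```

Request:
play_rows --moves '[{"dx": -0.9, "dy": -0.435, "dz": 0, "yaw": 0, "claw": 1}, {"dx": -0.9, "dy": -0.435, "dz": 0, "yaw": 0, "claw": 1}, {"dx": -0.9, "dy": -0.435, "dz": 0, "yaw": 0, "claw": 1}, {"dx": -0.9, "dy": -0.435, "dz": 0, "yaw": 0, "claw": 1}, {"dx": -0.9, "dy": -0.435, "dz": 0, "yaw": 0, "claw": 1}, {"dx": -0.9, "dy": -0.435, "dz": 0, "yaw": 0, "claw": 1}, {"dx": -0.9, "dy": -0.435, "dz": 0, "yaw": 0, "claw": 1}, {"dx": -0.9, "dy": -0.435, "dz": 0, "yaw": 0, "claw": 1}, {"dx": -0.9, "dy": -0.435, "dz": 0, "yaw": 0, "claw": 1}, {"dx": -0.9, "dy": -0.435, "dz": 0, "yaw": 0, "claw": 1}, {"dx": -0.9, "dy": -0.435, "dz": 0, "yaw": 0, "claw": 1}, {"dx": -0.9, "dy": -0.435, "dz": 0, "yaw": 0, "claw": 1}, {"dx": -0.9, "dy": -0.435, "dz": 0, "yaw": 0, "claw": 1}, {"dx": -0.9, "dy": -0.435, "dz": 0, "yaw": 0, "claw": 1}, {"dx": -0.9, "dy": -0.435, "dz": 0, "yaw": 0, "claw": 1}, {"dx": -0.9, "dy": -0.435, "dz": 0, "yaw": 0, "claw": 1}, {"dx": -0.9, "dy": -0.435, "dz": 0, "yaw": 0, "claw": 1}, {"dx": 0, "dy": 0, "dz": 0, "yaw": 0, "claw": 1}, {"dx": 0, "dy": 0, "dz": 0, "yaw": 0, "claw": 1}]'

```text
clock: 4.4
ee_pos: [0.3987, -0.0011, 0.3185]
eef_rot: [-0.0, 0.385, 0.923, 0.0]
force: [0.6, -0.1, -0.3]
grip_width: 1.002
grasp_force: 0.0
```

Request:
play_rows --moves '[{"dx": -0.9, "dy": -0.432, "dz": 0, "yaw": 0, "claw": 1}, {"dx": -0.9, "dy": -0.432, "dz": 0, "yaw": 0, "claw": 1}, {"dx": -0.9, "dy": -0.432, "dz": 0, "yaw": 0, "claw": 1}, {"dx": -0.9, "dy": -0.432, "dz": 0, "yaw": 0, "claw": 1}, {"dx": -0.9, "dy": -0.432, "dz": 0, "yaw": 0, "claw": 1}, {"dx": -0.9, "dy": -0.432, "dz": 0, "yaw": 0, "claw": 1}, {"dx": -0.9, "dy": -0.432, "dz": 0, "yaw": 0, "claw": 1}, {"dx": -0.9, "dy": -0.432, "dz": 0, "yaw": 0, "claw": 1}, {"dx": -0.9, "dy": -0.432, "dz": 0, "yaw": 0, "claw": 1}, {"dx": -0.9, "dy": -0.432, "dz": 0, "yaw": 0, "claw": 1}, {"dx": -0.9, "dy": -0.432, "dz": 0, "yaw": 0, "claw": 1}, {"dx": 0, "dy": 0, "dz": 1, "yaw": 0, "claw": 1}, {"dx": 0, "dy": 0, "dz": 1, "yaw": 0, "claw": 1}, {"dx": 0, "dy": 0, "dz": 1, "yaw": 0, "claw": 1}, {"dx": 0, "dy": 0, "dz": 0.6, "yaw": 0, "claw": 1}, {"dx": 0, "dy": 0, "dz": 0, "yaw": 0, "claw": 1}]'

```text
clock: 5.73
ee_pos: [0.5059, -0.3073, 0.205]
eef_rot: [-0.004, 0.382, 0.924, 0.002]
force: [-0.0, 0.6, 0.0]
grip_width: 0.997
grasp_force: 0.0
```

Run:
```python
from h import *
im,d=save('scene','s1'); im2,d2=save('top','t1')
m=np.hstack([cv2.resize(im[215:365,190:340],(400,400)),cv2.resize(im2[130:280,320:470],(400,400))])
cv2.imwrite('pics/m2.png',np.clip(m[:,:,::-1]*1.5,0,255).astype(np.uint8))
for n in('scene','top'): print(n,[(x['position'],x['conf']) for x in pinpoint(n,'stylus')[:1]])
```

```text
scene [([0.507, -0.3136, 0.1007], 0.88)]
top [([0.5083, -0.3101, 0.103], 0.52)]
```

View pics/m2.png

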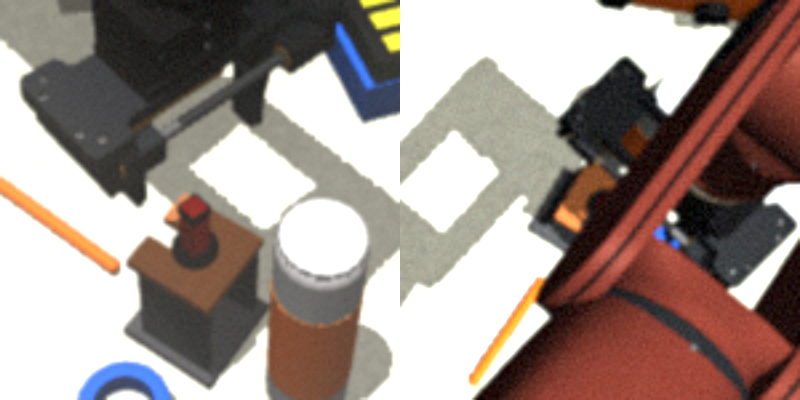

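Request:
play_rows --moves '[{"dx": 0, "dy": 0, "dz": 0, "yaw": 0, "claw": 1}, {"dx": 0, "dy": 0, "dz": 1, "yaw": 0, "claw": 1}, {"dx": 0, "dy": 0, "dz": 1, "yaw": 0, "claw": 1}, {"dx": 0, "dy": 0, "dz": 0.8, "yaw": 0, "claw": 1}, {"dx": 0, "dy": 0, "dz": 0.2, "yaw": 0, "claw": 1}, {"dx": 0, "dy": 0, "dz": 0, "yaw": 0, "claw": 1}, {"dx": 0, "dy": 0, "dz": 0, "yaw": 0, "claw": 1}]'

```text
clock: 6.52
ee_pos: [0.5086, -0.3114, 0.1223]
eef_rot: [0.001, 0.383, 0.924, -0.0]
force: [1.1, -0.9, 1.0]
grip_width: 1.001
grasp_force: 0.0
```

Request:
play_rows --moves '[{"dx": 0, "dy": 0, "dz": 0.25, "yaw": 0, "claw": 1}, {"dx": 0, "dy": 0, "dz": 0, "yaw": 0, "claw": 0.5}, {"dx": 0, "dy": 0, "dz": 0, "yaw": 0, "claw": 0}, {"dx": 0, "dy": 0, "dz": 0, "yaw": 0, "claw": 0}, {"dx": 0, "dy": 0, "dz": 0, "yaw": 0, "claw": 0}, {"dx": 0, "dy": 0, "dz": 0, "yaw": 0, "claw": 0}, {"dx": 0, "dy": 0, "dz": 0, "yaw": 0, "claw": 0}, {"dx": 0, "dy": 0, "dz": 0, "yaw": 0, "claw": 0}, {"dx": 0, "dy": 0, "dz": 0, "yaw": 0, "claw": 0}, {"dx": 0, "dy": 0, "dz": 0, "yaw": 0, "claw": 0}]'

```text
clock: 7.35
ee_pos: [0.5077, -0.3108, 0.113]
eef_rot: [-0.0, 0.383, 0.924, 0.0]
force: [-0.1, -0.6, 0.8]
grip_width: 0.403
grasp_force: 0.0
```

Request:
play_rows --moves '[{"dx": 0, "dy": 0, "dz": 0, "yaw": 0, "claw": 0}, {"dx": 0, "dy": 0, "dz": 0, "yaw": 0, "claw": 0}, {"dx": 0, "dy": 0, "dz": 0, "yaw": 0, "claw": 0}, {"dx": 0, "dy": 0, "dz": 0, "yaw": 0, "claw": 0}, {"dx": 0, "dy": 0, "dz": 0, "yaw": 0, "claw": 0}, {"dx": 0, "dy": 0, "dz": 0, "yaw": 0, "claw": 0}, {"dx": 0, "dy": 0, "dz": 0, "yaw": 0, "claw": 0}]'

```text
clock: 7.93
ee_pos: [0.5077, -0.3108, 0.113]
eef_rot: [-0.0, 0.383, 0.924, -0.0]
force: [-0.8, 0.1, 0.6]
grip_width: 0.183
grasp_force: 30.0
```

Request:
play_rows --moves '[{"dx": 0, "dy": 0, "dz": -0.6, "yaw": 0, "claw": 0}, {"dx": 0, "dy": 0, "dz": -1, "yaw": 0, "claw": 0}, {"dx": 0, "dy": 0, "dz": -1, "yaw": 0, "claw": 0}, {"dx": 0, "dy": 0, "dz": -1, "yaw": 0, "claw": 0}, {"dx": 0, "dy": 0, "dz": -1, "yaw": 0, "claw": 0}, {"dx": 0, "dy": 0, "dz": 0, "yaw": 0.6, "claw": 0}, {"dx": 0, "dy": 0, "dz": 0, "yaw": 0.9, "claw": 0}, {"dx": 0, "dy": 0, "dz": 0, "yaw": 0.9, "claw": 0}, {"dx": 0, "dy": 0, "dz": 0, "yaw": 0.9, "claw": 0}, {"dx": 0, "dy": 0, "dz": 0, "yaw": 0.9, "claw": 0}, {"dx": 0, "dy": 0, "dz": 0, "yaw": 0.9, "claw": 0}, {"dx": 0, "dy": 0, "dz": 0, "yaw": 0.9, "claw": 0}, {"dx": 0, "dy": 0, "dz": 0, "yaw": 0.7, "claw": 0}, {"dx": 0, "dy": 0, "dz": 0, "yaw": 0.4, "claw": 0}, {"dx": 0, "dy": 0, "dz": 0, "yaw": 0, "claw": 0}, {"dx": 0, "dy": 0, "dz": 0, "yaw": 0, "claw": 0}]'

```text
clock: 9.27
ee_pos: [0.5076, -0.3107, 0.2509]
eef_rot: [-0.0, 0.597, 0.802, 0.0]
force: [0.4, 0.5, -0.5]
grip_width: 0.179
grasp_force: 30.0
```

Request:
play_rows --moves '[{"dx": 0.5, "dy": 0.3, "dz": 0, "yaw": 0, "claw": 0}, {"dx": 0.85, "dy": 0.5, "dz": 0, "yaw": 0, "claw": 0}, {"dx": 0.85, "dy": 0.5, "dz": 0, "yaw": 0, "claw": 0}, {"dx": 0.85, "dy": 0.5, "dz": 0, "yaw": 0, "claw": 0}, {"dx": 0.85, "dy": 0.5, "dz": 0, "yaw": 0, "claw": 0}, {"dx": 0.85, "dy": 0.5, "dz": 0, "yaw": 0, "claw": 0}, {"dx": 0.85, "dy": 0.5, "dz": 0, "yaw": 0, "claw": 0}, {"dx": 0.85, "dy": 0.5, "dz": 0, "yaw": 0, "claw": 0}, {"dx": 0.85, "dy": 0.5, "dz": 0, "yaw": 0, "claw": 0}, {"dx": 0.85, "dy": 0.5, "dz": 0, "yaw": 0, "claw": 0}, {"dx": 0.85, "dy": 0.5, "dz": 0, "yaw": 0, "claw": 0}, {"dx": 0.85, "dy": 0.5, "dz": 0, "yaw": 0, "claw": 0}, {"dx": 0.85, "dy": 0.5, "dz": 0, "yaw": 0, "claw": 0}, {"dx": 0.85, "dy": 0.5, "dz": 0, "yaw": 0, "claw": 0}, {"dx": 0.65, "dy": 0.46, "dz": 0, "yaw": 0, "claw": 0}, {"dx": 0, "dy": 0, "dz": 0, "yaw": 0, "claw": 0}, {"dx": 0, "dy": 0, "dz": 0, "yaw": 0, "claw": 0}, {"dx": 0, "dy": 0, "dz": 0, "yaw": 0, "claw": 0}]'

```text
clock: 10.77
ee_pos: [0.6118, 0.1017, 0.2508]
eef_rot: [-0.0, 0.597, 0.802, -0.0]
force: [0.1, 0.1, -1.2]
grip_width: 0.185
grasp_force: 30.0
```

Run:
```python
from h import *
im,d=save('scene','s2'); im2,d2=save('top','t2')
m=np.hstack([cv2.resize(im[100:200,270:370],(400,400),interpolation=2),cv2.resize(im2[110:210,190:290],(400,400),interpolation=2)])
cv2.imwrite('pics/m3.png',np.clip(m[:,:,::-1]*1.7,0,255).astype(np.uint8))
for n in('scene','top'):
  for q in('stylus','stylus_tip','blue_top'): print(n,q,[(np.round(x['position'],4),round(x['conf'],2)) for x in pinpoint(n,q)[:2]])
print(get_state()['ee_pos'])
```

```text
scene stylus [(array([0.6157, 0.098 , 0.2403]), 0.7)]
scene stylus_tip [(array([0.6084, 0.0982, 0.1612]), 0.7), (array([ 0.5096, -0.3114,  0.1007]), 0.36)]
scene blue_top [(array([ 3.313e-01,  2.651e-01, -2.000e-04]), 0.44)]
top stylus []
top stylus_tip [(array([ 0.5632,  0.0944, -0.0006]), 0.18)]
top blue_top []
[0.61203253 0.10153058 0.25115122]
```

View pics/m3.png

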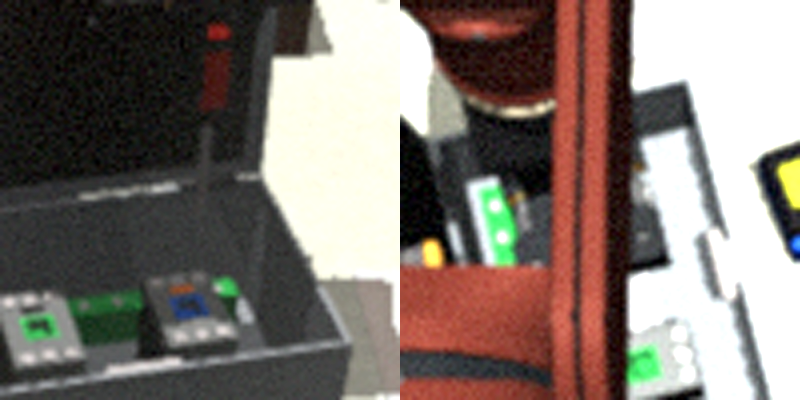

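Run:
```python
from h import *
np.set_printoptions(precision=4,suppress=True)
D=np.load('pics/s2.npz');P=cloud('scene',D['d']);im=D['im']
K,R,t=cal('scene'); C=-R.T@t
for v in range(128,153):
    row=P[v,300:345]; m=(abs(row[:,1]-.1)<.025)&(abs(row[:,0]-.612)<.03)&(row[:,2]>.12)
    if m.any(): print(v,(np.where(m)[0]+300).tolist(),row[m].mean(0))
pr=lambda X:cv2.projectPoints(np.array([X],float),cams.calibration('scene')['rvec'],cams.calibration('scene')['tvec'],K,None)[0].ravel()
for z in(.237,.2,.163): print(z,pr((.612,.1015,z)))
h=cv2.cvtColor(im,cv2.COLOR_RGB2HSV)
b=(h[...,0]>105)&(h[...,0]<130)&(h[...,1]>110)&(abs(P[...,0]-.61)<.03)&(abs(P[...,1]-.1)<.03)&(P[...,2]<.1)
print('blue',[a.mean() for a in np.where(b)[::-1]],b.sum(),pr((.6125,.102,.087)))
```

```text
128 [315, 316, 317, 318, 319, 320, 321, 322, 323, 324, 325, 326, 327, 328] [0.6104 0.0911 0.242 ]
129 [316, 317, 318, 319, 320, 321, 322, 323, 324, 325, 326, 327, 328] [0.6116 0.088  0.2413]
130 [317, 318, 319, 320, 321, 322, 323, 324, 325, 326, 327] [0.6117 0.0853 0.2404]
131 [320, 321, 322, 323, 324] [0.6118 0.0847 0.238 ]
132 [320, 321, 322] [0.6106 0.0973 0.2267]
133 [320, 321, 322] [0.6108 0.0974 0.2238]
134 [320, 321, 322] [0.611  0.0963 0.2218]
135 [320, 321, 322] [0.6113 0.0986 0.2174]
136 [320, 321, 322] [0.6115 0.0968 0.2158]
137 [320, 321] [0.6104 0.096  0.2134]
138 [319, 321] [0.6096 0.0979 0.2092]
139 [319, 320, 321] [0.6098 0.0978 0.2064]
140 [319, 320, 321] [0.6101 0.0981 0.2032]
141 [319, 320, 321] [0.6102 0.0957 0.202 ]
142 [319, 320, 321] [0.6105 0.098  0.1975]
143 [319, 320, 321] [0.6107 0.0972 0.1952]
144 [319, 320, 321] [0.6109 0.0967 0.1926]
145 [319, 320, 321] [0.6113 0.0992 0.1878]
146 [319, 320, 321] [0.6115 0.098  0.1857]
147 [319, 320] [0.6104 0.0969 0.1835]
148 [318, 319, 320] [0.6096 0.0988 0.1791]
149 [318, 319, 320] [0.6098 0.0991 0.1759]
150 [318, 319, 320] [0.6101 0.0991 0.1729]
151 [318, 319, 320] [0.6103 0.0995 0.1696]
152 [318, 319, 320] [0.6105 0.0979 0.1677]
0.237 [321.9468 127.3419]
0.2 [320.6743 140.3377]
0.163 [319.4637 152.7019]
blue [np.float64(316.7352941176471), np.float64(176.44117647058823)] 34 [317.3445 176.1902]
```

Request:
play_rows --moves '[{"dx": 0.02, "dy": 0, "dz": 0.6, "yaw": 0, "claw": 0}, {"dx": 0, "dy": 0, "dz": 0.8, "yaw": 0, "claw": 0}, {"dx": 0, "dy": 0, "dz": 0.6, "yaw": 0, "claw": 0}, {"dx": 0, "dy": 0, "dz": 0.4, "yaw": 0, "claw": 0}, {"dx": 0, "dy": 0, "dz": 0, "yaw": 0, "claw": 0}, {"dx": 0, "dy": 0, "dz": 0, "yaw": 0, "claw": 0}, {"dx": 0, "dy": 0, "dz": 0, "yaw": 0, "claw": 0}]'

```text
clock: 11.75
ee_pos: [0.6128, 0.1027, 0.1805]
eef_rot: [0.001, 0.598, 0.802, 0.001]
force: [-0.1, 1.3, 0.3]
grip_width: 0.182
grasp_force: 30.0
```

Run:
```python
from h import *
np.set_printoptions(precision=4,suppress=True)
im,d=save('scene','s3')
cv2.imwrite('pics/m4.png',np.clip(cv2.resize(im[145:195,280:347],(800,600),interpolation=2)[:,:,::-1]*1.7,0,255).astype(np.uint8))
s=get_state();print(s['ee_pos'],s['force'])
```

```text
[0.613  0.1027 0.1809] [-0.4396 -0.0455 -1.1471]
```

View pics/m4.png

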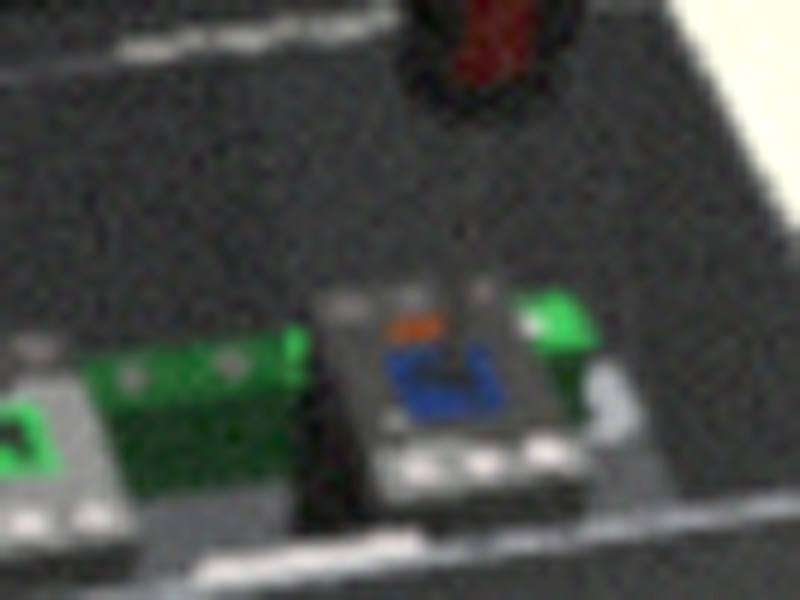

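Run:
```python
from h import *
np.set_printoptions(precision=4,suppress=True,linewidth=200)
im=np.load('pics/s3.npz')['im'].astype(int); P=cloud('scene',np.load('pics/s3.npz')['d'])
print('cols 309..325; z(mm), y(mm)')
for v in range(160,183): print(v,(P[v,309:326,2]*1000).round().astype(int),(P[v,309:326,1]*1000).round().astype(int))
print('blue-red'); 
for v in range(170,183): print(v,(im[v,309:326,2]-im[v,309:326,0]))
K,R,t=cal('scene');c=cams.calibration('scene')
a=np.deg2rad(16.4);e=np.array([np.cos(a),np.sin(a),0]);f=np.array([-np.sin(a),np.cos(a),0])
for X in((.613,.1027,.1),(.613,.1027,.09),(.6125,.102,.087)): print(X,cv2.projectPoints(np.array([X]),c['rvec'],c['tvec'],K,None)[0].ravel())
```

```text
cols 309..325; z(mm), y(mm)
160 [ 67  66  65  67  67  63  63  66  63 142 144 140  61  61  61  60  57] [195 196 198 195 196 202 202 198 202  99  97 102 205 206 206 207 212]
161 [ 64  64  62  63  59  63  61  61  60 138 141  61  54  58  58  57  56] [194 195 197 196 201 196 200 199 201 100  97 200 210 205 205 207 208]
162 [ 62  59  62  59  59  56  55  56  57 135 138  53  56  53  56  54  51] [193 197 193 197 197 201 202 202 200 100  97 206 202 207 204 206 210]
163 [ 54  56  57  55  54  56  56  53 133 133 134  51  51  51  53  50  47] [198 196 195 198 198 197 196 201  98  99  97 204 205 205 203 207 211]
164 [ 51  53  55  51  52  51  50  50 128 130 130  47  49  48  45  46  46] [197 195 193 199 198 198 200 200 100  99  99 205 203 204 208 207 208]
165 [ 50  46  50  48  45  48  47  46 124 126 128  42  43  45  40  43  42] [194 199 194 197 201 198 199 200 102  99  97 207 205 203 210 206 208]
166 [ 47  47  44  47  44  43  41  42 122 123 121  41  40  41  37  37  37] [193 193 198 195 197 199 202 201 100  99 102 204 205 204 210 209 209]
167 [ 41  43  37  40  41  39  39  39 120 120 120  35  39  37  38
[... 2262 characters left out ...]
  -2 -13 -20 -17 -11  -6  -2   0   9  12   3  -1  -1   4  10]
174 [ 0 -2 -1 17 24 26 24 18  6  1 31 29  8 -1  0  1  4]
175 [-2  0 -2 27 47 32 17 15  0  2 32 37 12 -2 -2 -2  1]
176 [-2  1 -2 13 39 29 14 13  7  3 16 41 24  2 -2 -2  1]
177 [-2 -1  0  2 28 38 37 35 33 25 20 36 37 10 -1  1 -1]
178 [-2 -1 -3 -3 17 43 51 50 51 43 32 33 38 13  1  0 -3]
179 [-1 -3  1 -2  5 24 36 33 33 25 18 19 16  3 -1 -2 -2]
180 [-1 -3  0 -2 -1  2  8  3  1  0  0  2  0 -2 -2 -3 -5]
181 [-1 -1 -1 -3 -1  0 -1 -1 -2 -2 -2 -4 -2 -1 -1 -4 -3]
182 [-3  0 -1 -1 -2 -3 -1  0 -1 -2 -2 -3 -3 -1 -1 -4 -7]
(0.613, 0.1027, 0.1) [317.9181 172.1513]
(0.613, 0.1027, 0.09) [317.6234 175.1385]
(0.6125, 0.102, 0.087) [317.3445 176.1902]
```

Request:
play_rows --moves '[{"dx": 0, "dy": 0, "dz": 0.2, "yaw": 0, "claw": 0}, {"dx": 0, "dy": 0, "dz": 0.15, "yaw": 0, "claw": 0}, {"dx": 0, "dy": 0, "dz": 0, "yaw": 0, "claw": 0}, {"dx": 0, "dy": 0, "dz": 0.07, "yaw": 0, "claw": 0}, {"dx": 0, "dy": 0, "dz": 0, "yaw": 0, "claw": 0}, {"dx": 0, "dy": 0, "dz": 0, "yaw": 0, "claw": 0}]'

```text
clock: 12.3
ee_pos: [0.612, 0.1027, 0.1668]
eef_rot: [0.0, 0.598, 0.802, 0.0]
force: [-0.7, -0.4, 2.0]
grip_width: 0.181
grasp_force: 30.0
```

Request:
play_rows --moves '[{"dx": 0, "dy": 0, "dz": 0.05, "yaw": 0, "claw": 0}, {"dx": 0, "dy": 0, "dz": 0.05, "yaw": 0, "claw": 0}, {"dx": 0, "dy": 0, "dz": 0, "yaw": 0, "claw": 0}, {"dx": 0, "dy": 0, "dz": 0, "yaw": 0, "claw": 0}]'

```text
clock: 12.63
ee_pos: [0.6121, 0.1027, 0.1648]
eef_rot: [0.0, 0.598, 0.802, 0.0]
force: [-2.2, 0.2, 8.1]
grip_width: 0.181
grasp_force: 30.0
```

Request:
play_rows --moves '[{"dx": 0, "dy": 0, "dz": 0.02, "yaw": 0, "claw": 0}, {"dx": 0, "dy": 0, "dz": 0, "yaw": 0, "claw": 0}, {"dx": 0, "dy": 0, "dz": 0, "yaw": 0, "claw": 0}, {"dx": 0, "dy": 0, "dz": 0, "yaw": 0, "claw": 0}, {"dx": 0, "dy": 0, "dz": 0, "yaw": 0, "claw": 0}, {"dx": 0, "dy": 0, "dz": 0, "yaw": 0, "claw": 0}, {"dx": 0, "dy": 0, "dz": 0, "yaw": 0, "claw": 0}, {"dx": 0, "dy": 0, "dz": 0, "yaw": 0, "claw": 0}, {"dx": 0, "dy": 0, "dz": 0, "yaw": 0, "claw": 0}, {"dx": 0, "dy": 0, "dz": 0, "yaw": 0, "claw": 0}]'

```text
clock: 13.47
ee_pos: [0.6122, 0.1027, 0.1647]
eef_rot: [0.001, 0.598, 0.802, 0.0]
force: [-3.4, -0.2, 9.8]
grip_width: 0.185
grasp_force: 30.0
```

Run:
```python
from h import *
im,d=save('scene','s4')
s=get_state();print(s['ee_pos'],s['force'])
h=cv2.cvtColor(im,cv2.COLOR_RGB2HSV)[170:176,308:322]; a=im[170:176,308:322].astype(int)
print(a[...,0]-a[...,2])
```

```text
[0.61224901 0.10271177 0.16470204] [-3.8531138  -0.52807748 10.23063134]
[[  2   2   2   2   3   1   5   4   4   4   1   1   1   1]
 [  3   2   0   1  11  21  30  31  25   9   1   1   0   0]
 [  0   3  -1   1  25  48  56  60  35   8   1   2   0   0]
 [  2   1   1   3   9  20  12   9   7   1  -2 -15 -14  -4]
 [  1  -1   1   1 -12 -24 -25 -23  -5   2  -6 -39 -31  -9]
 [  0   4   2   0 -26 -46 -37 -19  -3   1  -2 -28 -39 -14]]
```

Request:
play_rows --moves '[{"dx": 0.01, "dy": -0.04, "dz": 0, "yaw": 0, "claw": 0}, {"dx": 0, "dy": 0, "dz": 0.04, "yaw": 0, "claw": 0}, {"dx": 0, "dy": 0, "dz": 0, "yaw": 0, "claw": 0}, {"dx": 0, "dy": 0, "dz": 0, "yaw": 0, "claw": 0}, {"dx": 0, "dy": 0, "dz": 0, "yaw": 0, "claw": 0}, {"dx": 0, "dy": 0, "dz": 0, "yaw": 0, "claw": 0}, {"dx": 0, "dy": 0, "dz": 0, "yaw": 0, "claw": 0}, {"dx": 0, "dy": 0, "dz": 0, "yaw": 0, "claw": 0}, {"dx": 0, "dy": 0, "dz": 0, "yaw": 0, "claw": 0}]'

```text
clock: 14.27
ee_pos: [0.612, 0.1027, 0.1646]
eef_rot: [0.001, 0.598, 0.802, 0.001]
force: [-3.0, -0.6, 13.8]
grip_width: 0.181
grasp_force: 30.0
```

Request:
play_rows --moves '[{"dx": 0, "dy": 0, "dz": -0.4, "yaw": 0, "claw": 0}, {"dx": 0, "dy": 0, "dz": -0.8, "yaw": 0, "claw": 0}, {"dx": 0, "dy": 0, "dz": -0.8, "yaw": 0, "claw": 0}, {"dx": 0, "dy": 0, "dz": -0.9, "yaw": 0, "claw": 0}, {"dx": 0, "dy": 0, "dz": -0.2, "yaw": 0, "claw": 0}, {"dx": -0.6, "dy": -0.36, "dz": 0, "yaw": 0, "claw": 0}, {"dx": -0.89, "dy": -0.53, "dz": 0, "yaw": 0, "claw": 0}, {"dx": -0.89, "dy": -0.53, "dz": 0, "yaw": 0, "claw": 0}, {"dx": -0.89, "dy": -0.53, "dz": 0, "yaw": 0, "claw": 0}, {"dx": -0.89, "dy": -0.53, "dz": 0, "yaw": 0, "claw": 0}, {"dx": -0.89, "dy": -0.53, "dz": 0, "yaw": 0, "claw": 0}, {"dx": -0.89, "dy": -0.53, "dz": 0, "yaw": 0, "claw": 0}, {"dx": -0.89, "dy": -0.53, "dz": 0, "yaw": 0, "claw": 0}, {"dx": -0.89, "dy": -0.53, "dz": 0, "yaw": 0, "claw": 0}, {"dx": -0.89, "dy": -0.53, "dz": 0, "yaw": 0, "claw": 0}, {"dx": -0.89, "dy": -0.53, "dz": 0, "yaw": 0, "claw": 0}, {"dx": -0.89, "dy": -0.53, "dz": 0, "yaw": 0, "claw": 0}, {"dx": -0.89, "dy": -0.53, "dz": 0, "yaw": 0, "claw": 0}, {"dx": -0.89, "dy": -0.53, "dz": 0, "yaw": 0, "claw": 0}, {"dx": 0, "dy": 0, "dz": 0, "yaw": 0, "claw": 0}]'

```text
clock: 15.93
ee_pos: [0.5041, -0.3142, 0.2533]
eef_rot: [-0.0, 0.6, 0.8, -0.001]
force: [-0.5, 0.7, -0.0]
grip_width: 0.184
grasp_force: 30.0
```

Request:
play_rows --moves '[{"dx": 0, "dy": 0, "dz": 0, "yaw": -0.6, "claw": 0}, {"dx": 0, "dy": 0, "dz": 0, "yaw": -0.9, "claw": 0}, {"dx": 0, "dy": 0, "dz": 0, "yaw": -0.9, "claw": 0}, {"dx": 0, "dy": 0, "dz": 0, "yaw": -0.9, "claw": 0}, {"dx": 0, "dy": 0, "dz": 0, "yaw": -0.9, "claw": 0}, {"dx": 0, "dy": 0, "dz": 0, "yaw": -0.9, "claw": 0}, {"dx": 0, "dy": 0, "dz": 0, "yaw": -0.9, "claw": 0}, {"dx": 0, "dy": 0, "dz": 0, "yaw": -0.7, "claw": 0}, {"dx": 0, "dy": 0, "dz": 0, "yaw": -0.4, "claw": 0}, {"dx": 0, "dy": 0, "dz": 0, "yaw": 0, "claw": 0}, {"dx": 0, "dy": 0, "dz": 0, "yaw": 0, "claw": 0}, {"dx": 0, "dy": 0, "dz": 0, "yaw": 0, "claw": 0}]'

```text
clock: 16.93
ee_pos: [0.5062, -0.309, 0.2541]
eef_rot: [-0.0, 0.383, 0.924, 0.0]
force: [-0.6, 0.4, -1.0]
grip_width: 0.183
grasp_force: 30.0
```

Run:
```python
from h import *
np.set_printoptions(precision=4,suppress=True)
im,d=save('scene','s5'); P=cloud('scene',d); s=get_state(); e=s['ee_pos']; print(s['clock'],e,s['eef_rot'])
m=(abs(P[...,0]-e[0])<.02)&(abs(P[...,1]-e[1])<.02)&(P[...,2]>.13)&(P[...,2]<.225)
vs=sorted(set(np.where(m)[0]))
for v in vs[::3]+vs[-2:]: print(v,np.where(m[v])[0],P[v][m[v]].mean(0))
print([(np.round(x['position'],4),x['conf']) for q in('stylus_tip','stylus') for x in pinpoint('scene',q)[:1]])
```

```text
16.9833 [ 0.5063 -0.3091  0.2543] [-0.0002  0.3832  0.9237  0.0001]
268 [262 263] [ 0.5079 -0.3114  0.2223]
271 [260 261 262 263] [ 0.5062 -0.3125  0.2154]
274 [260 261 262 263] [ 0.506  -0.3119  0.2062]
277 [260 261 262 263] [ 0.5059 -0.3121  0.1979]
280 [260 261 262 263] [ 0.5057 -0.3119  0.189 ]
283 [260 261 262 263] [ 0.5057 -0.3123  0.1808]
286 [260 261 262 263] [ 0.5055 -0.3126  0.1722]
286 [260 261 262 263] [ 0.5055 -0.3126  0.1722]
287 [261 262] [ 0.5055 -0.3129  0.1696]
[(array([ 0.5054, -0.3099,  0.1634]), 0.64), (array([ 0.5101, -0.3087,  0.2404]), 0.65)]
```

Request:
play_rows --moves '[{"dx": -0.07, "dy": 0, "dz": 0.4, "yaw": 0, "claw": 0}, {"dx": 0, "dy": 0, "dz": 0.7, "yaw": 0, "claw": 0}, {"dx": 0, "dy": 0, "dz": 0.7, "yaw": 0, "claw": 0}, {"dx": 0, "dy": 0, "dz": 0.7, "yaw": 0, "claw": 0}, {"dx": 0, "dy": 0, "dz": 0.7, "yaw": 0, "claw": 0}, {"dx": 0, "dy": 0, "dz": 0.6, "yaw": 0, "claw": 0}, {"dx": 0, "dy": 0, "dz": 0.5, "yaw": 0, "claw": 0}, {"dx": 0, "dy": 0, "dz": 0.3, "yaw": 0, "claw": 0}, {"dx": 0, "dy": 0, "dz": 0, "yaw": 0, "claw": 0}, {"dx": 0, "dy": 0, "dz": 0, "yaw": 0, "claw": 0}, {"dx": 0, "dy": 0, "dz": 0, "yaw": 0, "claw": 0}]'

```text
clock: 18.0
ee_pos: [0.5081, -0.3111, 0.1171]
eef_rot: [0.0, 0.383, 0.924, -0.0]
force: [0.6, 0.8, 0.1]
grip_width: 0.18
grasp_force: 30.0
```

Request:
play_rows --moves '[{"dx": 0, "dy": 0, "dz": 0.08, "yaw": 0, "claw": 0}, {"dx": 0, "dy": 0, "dz": 0.05, "yaw": 0, "claw": 0}, {"dx": 0, "dy": 0, "dz": 0, "yaw": 0, "claw": 0}, {"dx": 0, "dy": 0, "dz": 0, "yaw": 0, "claw": 0}]'

```text
clock: 18.33
ee_pos: [0.5078, -0.3108, 0.1129]
eef_rot: [0.0, 0.383, 0.924, -0.0]
force: [-0.8, -0.1, -0.2]
grip_width: 0.18
grasp_force: 30.0
```

Request:
play_rows --moves '[{"dx": 0, "dy": 0, "dz": 0, "yaw": 0, "claw": 0.25}, {"dx": 0, "dy": 0, "dz": 0, "yaw": 0, "claw": 0.4}, {"dx": 0, "dy": 0, "dz": 0, "yaw": 0, "claw": 0.7}, {"dx": 0, "dy": 0, "dz": 0, "yaw": 0, "claw": 0.7}, {"dx": 0, "dy": 0, "dz": 0, "yaw": 0, "claw": 0.7}, {"dx": 0, "dy": 0, "dz": 0, "yaw": 0, "claw": 0.7}, {"dx": 0, "dy": 0, "dz": 0, "yaw": 0, "claw": 0.7}, {"dx": 0, "dy": 0, "dz": -0.4, "yaw": 0, "claw": 0.7}, {"dx": 0, "dy": 0, "dz": -0.8, "yaw": 0, "claw": 0.7}, {"dx": 0, "dy": 0, "dz": -1, "yaw": 0, "claw": 0.7}, {"dx": 0, "dy": 0, "dz": -1, "yaw": 0, "claw": 0.7}, {"dx": 0, "dy": 0, "dz": -1, "yaw": 0, "claw": 0.7}, {"dx": 0, "dy": 0, "dz": -1, "yaw": 0, "claw": 0.7}, {"dx": 0, "dy": 0, "dz": -1, "yaw": 0, "claw": 0.7}, {"dx": 0, "dy": 0, "dz": -1, "yaw": 0, "claw": 0.5}, {"dx": 0, "dy": 0, "dz": 0, "yaw": 0, "claw": 0}]'

```text
clock: 19.67
ee_pos: [0.5098, -0.3124, 0.3381]
eef_rot: [0.006, 0.383, 0.924, -0.002]
force: [0.9, -0.2, 1.4]
grip_width: 0.621
grasp_force: 0.0
```

Run:
```python
from h import *
np.set_printoptions(precision=4,suppress=True)
im,d=save('scene','s6'); print(get_state()['ee_pos'])
cv2.imwrite('pics/m5.png',np.hstack([cv2.resize(im[250:360,200:310],(400,400),interpolation=2),cv2.resize(im[80:230,220:370],(400,400),interpolation=2)])[:,:,::-1])
for q in('stylus','stand_seat','door_edge','door_hinge'):print(q,[(np.round(x['position'],4),round(x['conf'],2)) for x in pinpoint('scene',q)[:2]])
P=cloud('scene',d)
q=P[(P[...,2]>.13)&(abs(P[...,0]-.56)<.16)&(abs(P[...,1]-.2)<.05)]
print('door inner',np.linalg.svd(q-q.mean(0),full_matrices=False)[2][2],q.mean(0),np.percentile(q[:,2],99))
```

```text
[ 0.5093 -0.312   0.3348]
stylus [(array([ 0.5107, -0.3131,  0.1039]), 0.73)]
stand_seat [(array([ 0.5084, -0.3114,  0.1032]), 0.83)]
door_edge [(array([0.5266, 0.2056, 0.2913]), 0.65)]
door_hinge [(array([0.376 , 0.039 , 0.0003]), 0.47)]
door inner [-0.2937  0.9544 -0.0532] [0.5991 0.2066 0.2232] 0.28991833668071726
```

View pics/m5.png

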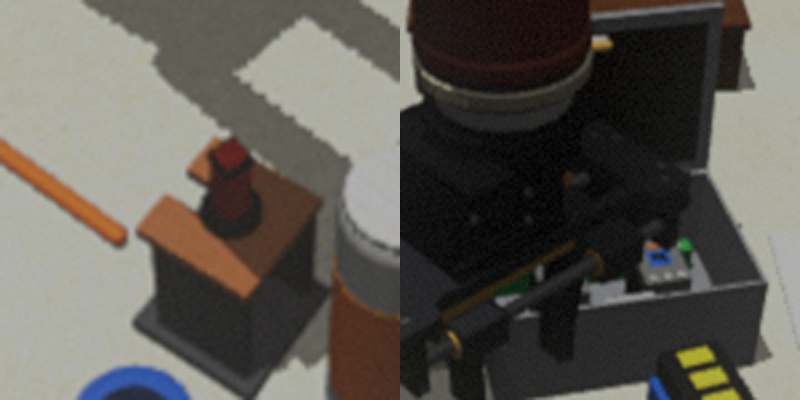

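Request:
play_rows --moves '[{"dx": 0, "dy": 0, "dz": -0.5, "yaw": 0.6, "claw": 0}, {"dx": 0, "dy": 0, "dz": -0.5, "yaw": 0.9, "claw": 0}, {"dx": 0, "dy": 0, "dz": 0, "yaw": 0.9, "claw": 0}, {"dx": 0, "dy": 0, "dz": 0, "yaw": 0.9, "claw": 0}, {"dx": 0, "dy": 0, "dz": 0, "yaw": 0.9, "claw": 0}, {"dx": 0, "dy": 0, "dz": 0, "yaw": 0.9, "claw": 0}, {"dx": 0, "dy": 0, "dz": 0, "yaw": 0.9, "claw": 0}, {"dx": 0, "dy": 0, "dz": 0, "yaw": 0.7, "claw": 0}, {"dx": 0, "dy": 0, "dz": 0, "yaw": 0.4, "claw": 0}, {"dx": 0, "dy": 0, "dz": 0, "yaw": 0, "claw": 0}]'

```text
clock: 20.75
ee_pos: [0.5073, -0.3104, 0.3569]
eef_rot: [-0.002, 0.598, 0.801, 0.0]
force: [0.1, 0.2, -0.0]
grip_width: 0.009
grasp_force: 0.0
```

Request:
play_rows --moves '[{"dx": 0.5, "dy": 0.15, "dz": 0, "yaw": 0, "claw": 0}, {"dx": 0.95, "dy": 0.3, "dz": 0, "yaw": 0, "claw": 0}, {"dx": 0.95, "dy": 0.3, "dz": 0, "yaw": 0, "claw": 0}, {"dx": 0.95, "dy": 0.3, "dz": 0, "yaw": 0, "claw": 0}, {"dx": 0.95, "dy": 0.3, "dz": 0, "yaw": 0, "claw": 0}, {"dx": 0.95, "dy": 0.3, "dz": 0, "yaw": 0, "claw": 0}, {"dx": 0.95, "dy": 0.3, "dz": 0, "yaw": 0, "claw": 0}, {"dx": 0.95, "dy": 0.3, "dz": 0, "yaw": 0, "claw": 0}, {"dx": 0.95, "dy": 0.3, "dz": 0, "yaw": 0, "claw": 0}, {"dx": 0.95, "dy": 0.3, "dz": 0, "yaw": 0, "claw": 0}, {"dx": 0.95, "dy": 0.3, "dz": 0, "yaw": 0, "claw": 0}, {"dx": 0.95, "dy": 0.3, "dz": 0, "yaw": 0, "claw": 0}, {"dx": 0.95, "dy": 0.3, "dz": 0, "yaw": 0, "claw": 0}, {"dx": 0.95, "dy": 0.3, "dz": 0, "yaw": 0, "claw": 0}, {"dx": 0.95, "dy": 0.3, "dz": 0, "yaw": 0, "claw": 0}, {"dx": 0.95, "dy": 0.3, "dz": 0, "yaw": 0, "claw": 0}, {"dx": 0.95, "dy": 0.3, "dz": 0, "yaw": 0, "claw": 0}, {"dx": 0.95, "dy": 0.3, "dz": 0, "yaw": 0, "claw": 0}, {"dx": 0.95, "dy": 0.3, "dz": 0, "yaw": 0, "claw": 0}, {"dx": 0, "dy": 0, "dz": 0, "yaw": 0, "claw": 0}]'

```text
clock: 22.42
ee_pos: [0.515, 0.2478, 0.3576]
eef_rot: [-0.001, 0.595, 0.803, 0.0]
force: [0.5, -0.7, -1.3]
grip_width: 0.003
grasp_force: 0.0
```

Run:
```python
from h import *
im,d=save('scene','s7'); im2,d2=save('top','t7'); s=get_state(); print(s['clock'],s['ee_pos'],s['eef_rot'],s['grip_width'])
cv2.imwrite('pics/m6.png',np.hstack([cv2.resize(im[50:230,200:380],(400,400),interpolation=2),cv2.resize(im2[80:260,130:310],(400,400),interpolation=2)])[:,:,::-1])
```

```text
22.5167 [0.51561737 0.24396507 0.35780642] [-5.08019962e-04  5.96384033e-01  8.02698659e-01 -8.30899920e-04] 0.006047674712734319
```

View pics/m6.png

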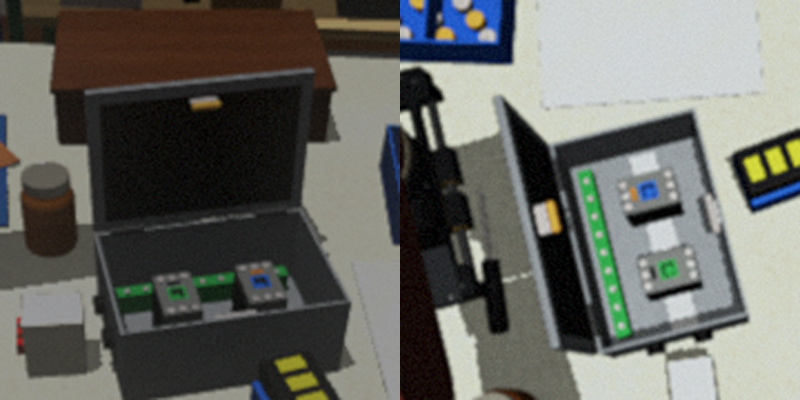

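Request:
play_rows --moves '[{"dx": 0, "dy": 0, "dz": 0.6, "yaw": 0, "claw": 0}, {"dx": 0, "dy": 0, "dz": 0.9, "yaw": 0, "claw": 0}, {"dx": 0, "dy": 0, "dz": 0.9, "yaw": 0, "claw": 0}, {"dx": 0, "dy": 0, "dz": 0.8, "yaw": 0, "claw": 0}, {"dx": 0, "dy": 0, "dz": 0, "yaw": 0, "claw": 0}, {"dx": 0, "dy": 0, "dz": 0, "yaw": 0, "claw": 0}, {"dx": 0, "dy": 0, "dz": 0, "yaw": 0, "claw": 0}]'

```text
clock: 23.1
ee_pos: [0.5174, 0.2423, 0.2645]
eef_rot: [0.001, 0.598, 0.801, 0.001]
force: [0.9, 0.1, 0.0]
grip_width: 0.005
grasp_force: 0.0
```

Request:
play_rows --moves '[{"dx": -0.5, "dy": 0, "dz": 0.15, "yaw": 0, "claw": 0}, {"dx": -0.58, "dy": 0, "dz": 0, "yaw": 0, "claw": 0}, {"dx": -0.58, "dy": 0, "dz": 0, "yaw": 0, "claw": 0}, {"dx": -0.58, "dy": 0, "dz": 0, "yaw": 0, "claw": 0}, {"dx": -0.49, "dy": 0, "dz": 0.1, "yaw": 0, "claw": 0}, {"dx": -0.49, "dy": 0, "dz": 0.1, "yaw": 0, "claw": 0}, {"dx": -0.46, "dy": 0, "dz": 0.2, "yaw": 0, "claw": 0}, {"dx": -0.46, "dy": 0, "dz": 0.2, "yaw": 0, "claw": 0}]'

```text
clock: 23.77
ee_pos: [0.5538, 0.1229, 0.2425]
eef_rot: [0.002, 0.598, 0.802, 0.002]
force: [0.4, 0.9, 1.1]
grip_width: 0.005
grasp_force: 0.6
```

Run:
```python
from h import *
im,d=save('scene','s8'); P=cloud('scene',d); s=get_state(); print(s['force'])
H=np.array([.536,.181]);e=np.array([.958,.286]);f=np.array([-.286,.958])
L=np.stack([(P[...,:2]-H)@e,(P[...,:2]-H)@f,P[...,2]-.11],-1)
m=(abs(L[...,0])<.125)&(abs(L[...,0])>.05)&(L[...,1]<.05)&(L[...,1]>-.19)&(L[...,2]>.05)&(L[...,2]<.19)
q=L[m]; 
for a in range(5,19,2):
    k=abs(q[:,2]-a/100)<.006
    print(a, k.sum(), np.percentile(q[k,1],[10,50,90]).round(3) if k.any() else '')
cv2.imwrite('pics/m7.png',cv2.resize(im[30:230,200:400],(600,600))[:,:,::-1])
```

```text
[-0.05811627 -2.58348416 -0.68040745]
5 58 [-0.035 -0.033 -0.031]
7 117 [-0.047 -0.044 -0.041]
9 128 [-0.06  -0.057 -0.054]
11 138 [-0.073 -0.07  -0.067]
13 149 [-0.086 -0.083 -0.08 ]
15 317 [-0.096 -0.092 -0.089]
17 0
```

View pics/m7.png

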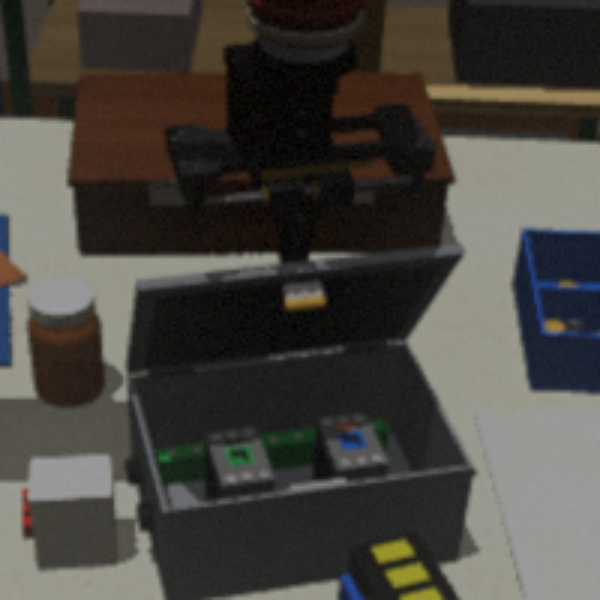

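Request:
play_rows --moves '[{"dx": -0.41, "dy": 0, "dz": 0.28, "yaw": 0, "claw": 0}, {"dx": -0.41, "dy": 0, "dz": 0.28, "yaw": 0, "claw": 0}, {"dx": -0.35, "dy": 0, "dz": 0.36, "yaw": 0, "claw": 0}, {"dx": -0.35, "dy": 0, "dz": 0.36, "yaw": 0, "claw": 0}, {"dx": -0.27, "dy": 0, "dz": 0.42, "yaw": 0, "claw": 0}, {"dx": -0.27, "dy": 0, "dz": 0.42, "yaw": 0, "claw": 0}, {"dx": -0.18, "dy": 0, "dz": 0.47, "yaw": 0, "claw": 0}, {"dx": -0.18, "dy": 0, "dz": 0.47, "yaw": 0, "claw": 0}, {"dx": -0.07, "dy": 0, "dz": 0.3, "yaw": 0, "claw": 0}, {"dx": 0, "dy": 0, "dz": 0, "yaw": 0, "claw": 0}, {"dx": 0, "dy": 0, "dz": 0, "yaw": 0, "claw": 0}]'

```text
clock: 24.73
ee_pos: [0.5728, 0.052, 0.1384]
eef_rot: [-0.001, 0.598, 0.802, -0.001]
force: [-0.1, 0.2, -0.5]
grip_width: 0.003
grasp_force: 0.0
```

Request:
play_rows --moves '[{"dx": 0, "dy": 0, "dz": 0.2, "yaw": 0, "claw": 0}, {"dx": 0, "dy": 0, "dz": 0.2, "yaw": 0, "claw": 0}, {"dx": 0, "dy": 0, "dz": 0.1, "yaw": 0, "claw": 0}, {"dx": 0, "dy": 0, "dz": 0.1, "yaw": 0, "claw": 0}, {"dx": 0, "dy": 0, "dz": 0.05, "yaw": 0, "claw": 0}, {"dx": 0, "dy": 0, "dz": 0, "yaw": 0, "claw": 0}, {"dx": 0, "dy": 0, "dz": 0, "yaw": 0, "claw": 0}]'

```text
clock: 25.32
ee_pos: [0.5734, 0.0524, 0.1208]
eef_rot: [-0.0, 0.598, 0.802, 0.0]
force: [-3.7, 0.5, 6.0]
grip_width: 0.002
grasp_force: 3.3
```

Request:
play_rows --moves '[{"dx": 0, "dy": 0, "dz": 0.05, "yaw": 0, "claw": 0}, {"dx": 0, "dy": 0, "dz": 0.05, "yaw": 0, "claw": 0}, {"dx": 0, "dy": 0, "dz": 0, "yaw": 0, "claw": 0}, {"dx": 0, "dy": 0, "dz": 0, "yaw": 0, "claw": 0}]'

```text
clock: 25.65
ee_pos: [0.5735, 0.0524, 0.1206]
eef_rot: [-0.0, 0.598, 0.802, -0.0]
force: [-12.0, 0.1, 24.2]
grip_width: 0.003
grasp_force: 11.7
```

Hard stop at the shut height. I'll retract and check.

Request:
play_rows --moves '[{"dx": 0, "dy": 0, "dz": -0.2, "yaw": 0, "claw": 0}, {"dx": 0, "dy": 0, "dz": -0.8, "yaw": 0, "claw": 0}, {"dx": 0, "dy": 0, "dz": -1, "yaw": 0, "claw": 0}, {"dx": 0, "dy": 0, "dz": -1, "yaw": 0, "claw": 0}, {"dx": 0, "dy": 0, "dz": -1, "yaw": 0, "claw": 0}, {"dx": 0, "dy": 0, "dz": -1, "yaw": 0, "claw": 0}, {"dx": 0, "dy": 0, "dz": -1, "yaw": 0, "claw": 0}, {"dx": 0, "dy": 0, "dz": -1, "yaw": 0, "claw": 0}, {"dx": 0, "dy": 0, "dz": 0, "yaw": 0, "claw": 0}, {"dx": 0, "dy": 0, "dz": 0, "yaw": 0, "claw": 0}]'

```text
clock: 26.48
ee_pos: [0.5746, 0.0523, 0.3294]
eef_rot: [0.002, 0.598, 0.802, 0.001]
force: [0.8, 0.2, -1.3]
grip_width: 0.006
grasp_force: 0.0
```

Run:
```python
from h import *
np.set_printoptions(precision=4,suppress=True)
im,d=save('scene','s9'); P=cloud('scene',d); s=get_state(); print(s['clock'],s['ee_pos'],s['force'])
H=np.array([.536,.181]);e=np.array([.958,.286]);f=np.array([-.286,.958])
L=np.stack([(P[...,:2]-H)@e,(P[...,:2]-H)@f,P[...,2]],-1)
m=(abs(L[...,0])<.12)&(L[...,1]<-.01)&(L[...,1]>-.17)&(L[...,2]>.09)&(L[...,2]<.16)
q=L[m]; print('door z slope',np.polyfit(q[:,1],q[:,2],1),len(q))
for n in('stylus','can','tape','breaker','contactor','jar','pen','screwdriver'):print(n,[(np.round(x['position'],4),round(x['conf'],2)) for x in pinpoint('scene',n)[:1]])
cv2.imwrite('pics/m8.png',im[:,:,::-1])
```

```text
26.5333 [0.5736 0.0523 0.3271] [ 0.2716 -1.1896 -0.3802]
door z slope [0.0004 0.1201] 3730
stylus [(array([ 0.5081, -0.314 ,  0.1023]), 0.57)]
can [(array([ 0.5925, -0.3587, -0.0024]), 0.8)]
tape [(array([ 0.4639, -0.3912, -0.0035]), 0.67)]
breaker [(array([0.3768, 0.0408, 0.0013]), 0.75)]
contactor [(array([ 0.6536, -0.0534, -0.002 ]), 0.8)]
jar [(array([0.3304, 0.2659, 0.    ]), 0.89)]
pen [(array([ 0.388 , -0.2345,  0.0022]), 0.8)]
screwdriver []
```

View pics/m8.png

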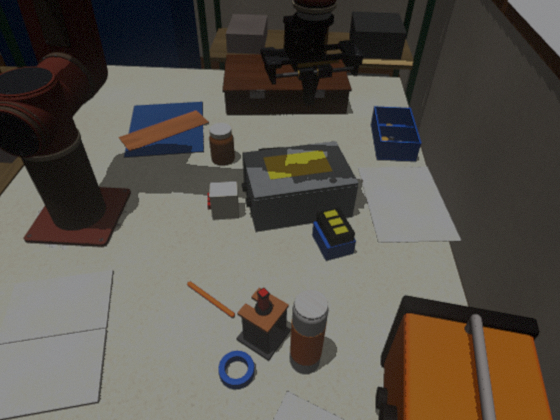

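The picture shows the door flat and shut around (300,165), with a slope of 0.0004. The stylus hangs in its stand at (263,300), and the other things stand where they were.

```bash
python3 -c "
from cell import order
print(order.close_job())"
```

```text
the job is handed in; nothing more can be done
None
```

I pressed the blue button to its stop and held it for well over half a second, hung the stylus back in its slot, pushed the door shut flat on its catch, and handed the job in at about 27 s; the orange flag still showed after the press, so I judged the reset by force and depth.

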